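# Reload the label dispenser at the shop counter

### The job

The label dispenser on the counter is empty: take its spindle out, thread it up through both label rolls in the sloped rack and lift them off together. Lay the spindle with both rolls back in the dispenser's two notches, level and fully down with the handle sticking out as before, and close the cover fully, leaving the other things on the counter where they are.

Things in the scene. Friction and masses are not known exactly. Their poses are not given: they have to be found in the camera images.
- spindle_grip (a point): loose spindle, 65 g; origin: middle of its black handle, on the rod's axis; x runs along the rod to the tip. Handle: flat-sided bar 70 (x) by 16 (y) by 22 (z) mm. Steel rod 10 mm diameter, x = 35 to 156 mm, with a black collar 30 mm diameter at x = 63 to 69 that the rolls cannot pass. It starts level in the dispenser's notches, handle out at the -x end, flat sides upright, collar just inside
- spindle_tip (a point): free tip of the spindle's rod, 156 mm from the middle of the handle; the last 8 mm taper to 4 mm diameter
- roll_a_center (a point): centre of the lower of two equal loose label rolls: outside diameter 52, width 24, through hole 22 mm diameter, about 40 g, white paper on a cardboard core. Its z axis is the hole's axis and points up the slope, ahead and to the robot's left, 35 degrees above level
- roll_b_center (a point): centre of the upper label roll, 34 mm further up the same axis; same size and axes as the lower one
- rack: fixed aluminium rack on a dark pedestal, foot 110 by 90 mm; origin on the counter; x points level, ahead and to the robot's left. The axis of both rolls lies in its x-z plane, rises 35 degrees towards +x and passes 169 mm above the origin. The rolls stand in a V trough, each in its own slot (5 mm of play), and come out square to the slope (up and back). Nothing stands before the low (-x) end, which faces back right
- slot_low (a point): where the lower roll's centre is in the rack at the start (fixed to the rack). The slot walls reach 2 mm above the rolls' axis but leave a gap for the rod, 26 mm wide, open at the top, from 13 mm below the axis
- slot_high (a point): where the upper roll's centre is in the rack at the start (fixed to the rack)
- dispenser: fixed grey open-topped box 101 (x) by 80 (y) by 75 (z) mm on a foot 125 by 104 mm; origin under its centre. Both end walls (8 mm thick) have a notch at y = 0, 30 mm wide at the top, narrowing to 13 mm at z = 59, floor at z = 43. Seated, the spindle lies along its x axis, rod axis at z = 48 mm, handle's middle at x = -100 mm (within 5), tip beyond the +x wall
- cover (a joint): angle of the dispenser's black cover in rad: 0 closed (flat on the rim), 1.57 upright, grows as it opens to at most 2.0. Flat plate 99 (x) by 80 by 6 mm, hinged along the dispenser's +y rim, closing over towards -y; friction holds it where it is left, about 1 N at its edge moves it
- cover_hinge (a point): middle of the cover's hinge line, at the dispenser's (0, 40, 75) mm; the line runs along the dispenser's x axis, in the plane of the cover's underside
- calculator: loose black desk calculator 150 by 105 by 25 mm, origin under its centre; leave it where it is
- tub: loose white lidded tub, 124 mm diameter, 118 mm tall, origin under its centre; leave it where it is
- melon: loose netted melon, 136 mm diameter, 126 mm tall, origin under its centre; leave it where it is

How it is judged:
By the outcome, as a careful person would: the job done as asked, in the order asked, and still so for the second after the job is handed in, with the robot touching nothing.
It also fails if it takes over 72 s, if anything falls off the work surface, if the arm or the gripper's body presses on something with over 40 N, if the wrist force passes 120 N, or if a joint passes its speed limit or range.

### The arm

A 6-joint arm with a two-finger parallel gripper is mounted at the origin on the work surface. World frame = base frame: x ahead of the robot, y to its left, z up, the work surface at z = 0. Lengths are in m, angles in rad, forces in N, time in s.
With the tool pointing down it reaches from about 0.3 to 0.875 m from the base axis. Payload 6.4 kg.
Tool frame: the origin (TCP) lies midway between the tips of the shut fingers; the grasp point (between the pads) lies 19 mm behind it; z points along the fingers, y is the line along which they close (so a half turn about z gives the same grasp; the last joint's range is limited). The gripper opens to 85 mm and grips with 20 to 120 N. Pads are 22 mm wide; open, the fingers measure 114 mm over their backs; the gripper's body (76 mm by 85 mm) begins 54 mm behind the grasp point. The pads swing forward as they close: fully open they stand 13 mm farther back than shut.
Start: joints at [-1.45, 0.181, 1.607, -0, 1.354, -0.206], TCP at [0.185, -0.545, 0.231] pointing down, gripper open.
Joint ranges: [-2.99, 2.99], [-0.89, 2.07], [0.3, 2.58], [-1.14, 4.28], [0, 2.63], [-3.12, 3.12]. Speed limits (rad/s): [2.57, 2.57, 3.01, 3.14, 3.14, 3.14].

### API

Orientations are given as a unit quaternion [w, x, y, z].
In Python, from bench import ctrl gives the robot as it stands. The module is installed in compiled form; this text tells all that it offers.
- The arm moves only by the tool move_arm, never from a script. Its argument "plan" is one flat list of numbers, 6 for each row, row after row: the shift along the world's x, y, z in units of 50 mm (1.0 is 50 mm), then the turn, a rotation vector about the world's x, y, z in rad. A call has 1 to 10 rows; each row is the pose to reach, as a shift and turn from the pose commanded when the call began; what a row does not reach only later rows make up. A row lasts 1/8 s, in which the tool goes at most 62.5 mm and 10.7 degrees, less where a joint would pass 70% of its speed; a pose out of reach is approached as far as the arm can. A call with a gripper value outside its range is refused whole. "grip" is the finger opening in mm, from 0 to 85.4, set as the call begins (left out, the last holds). The fingers move at their own pace and stop on an object; the grip force is fixed at half the most. Time passes only in rows, so rows that repeat a pose let the fingers close. It gives the time, the measured TCP pose, the force, the opening and the grip force at its end, in the units of the state.
- ctrl.get_obs(): the state, without advancing time (a new reading comes with each control period).
- ctrl.camera(name): name is "scene" or "top" or "wrist"; returns a dict with "pixels" (480x640x3 uint8, red, green, blue), "fx", "fy", "cx", "cy" (pixels), "dist_coeffs" ([k1, k2, p1, p2, k3] as OpenCV has them; the pictures are not rectified), "origin" and "attitude" of the camera in the world. Camera axes: x right, y down, z forward; pixel columns grow to the right and rows downward; lengths in m; the calibration is good to about 2 mm. A picture is of the moment at which its call begins. There is no depth.
- ctrl.hand_in(): hands the job in; it is judged then, once.
The state is a dict: "time_s": time; "q": joint angles; "dq": joint speeds; "joint_efforts": joint torques, N m; "eef_pos": TCP position; "eef_rot": TCP orientation; "wrist_force": force on the tool from outside, world axes, zero at the start; "torque": the same for the moment, N m; "opening": opening from 0.0 (shut) to 1.0 (fully open); "grasp_force": force on a finger pad.
Only numpy, scipy, OpenCV 4.12 (cv2) and the standard library are available. Lean on these libraries where they do the work, as an engineer would, in place of code of your own. Each camera call takes 0.05 s, during which the arm holds its last target. There are 200 camera calls.

## Working session

There is one attempt and no reset: what is moved stays moved. The work goes in short steps, Python scripts to look and compute and a tool call to move; the robot and the scene stay as the last step left them, time stands still between calls to the robot, and variables do not carry over. Pictures are saved under pics/ and viewed, at most 10 in all, crops included, and the job is handed in when it is done.

Besides the shell and the picture viewer there is one more tool, called after "Emit:" as name(argument=value, ...), one argument or row to a line, values as JSON. move_arm: Moves the arm, as the interface text tells. Its arguments: {"type":"object","properties":{"plan":{"type":"array"},"grip":{"type":"number"}},"required":["plan"]}

```bash
mkdir -p pics; python3 - <<'E'
from bench import ctrl
import cv2,numpy as np
o=ctrl.get_obs();print({k:np.round(v,3).tolist() for k,v in o.items()})
for n in("scene","top"):
    c=ctrl.camera(n);cv2.imwrite(f"pics/{n}0.png",c["pixels"][:,:,::-1])
    print(n,{k:np.round(v,4).tolist() for k,v in c.items() if k!="pixels"})
c=ctrl.camera("wrist");print({k:np.round(v,4).tolist() for k,v in c.items() if k!="pixels"})
E
```

```text
{'time_s': 0.0, 'q': [-1.45, 0.182, 1.608, -0.0, 1.354, -0.206], 'dq': [0.002, 0.002, -0.002, 0.0, -0.001, 0.0], 'joint_efforts': [-0.002, -44.489, -35.134, -0.0, 0.009, 0.0], 'eef_pos': [0.185, -0.544, 0.23], 'eef_rot': [-0.001, 0.987, 0.163, 0.0], 'wrist_force': [0.341, 0.007, 0.112], 'torque': [-0.009, -0.088, 0.018], 'grasp_force': 0.0, 'opening': 1.001}
scene {'fx': 488.3725, 'fy': 488.3725, 'cx': 320.3455, 'cy': 242.6172, 'dist_coeffs': [-0.1355, 0.0, 0.0, 0.0, 0.0], 'origin': [1.2077, -0.1768, 0.682], 'attitude': [-0.3602, 0.768, 0.4759, -0.2321]}
top {'fx': 476.0453, 'fy': 476.0453, 'cx': 316.1832, 'cy': 230.3003, 'dist_coeffs': [-0.0181, 0.0, 0.0, 0.0, 0.0], 'origin': [0.424, 0.1146, 1.1319], 'attitude': [-0.0701, 0.7073, -0.7003, 0.0664]}
{'fx': 385.9308, 'fy': 385.9308, 'cx': 324.9702, 'cy': 241.6207, 'dist_coeffs': [0.0177, 0.0, 0.0, 0.0, 0.0], 'origin': [0.2503, -0.5232, 0.374], 'attitude': [0.111, 0.8049, -0.5773, -0.0813]}
```

View pics/scene0.png

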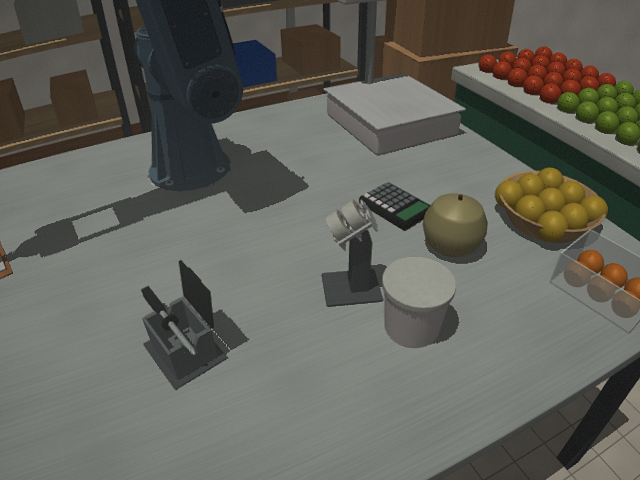

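View pics/top0.png

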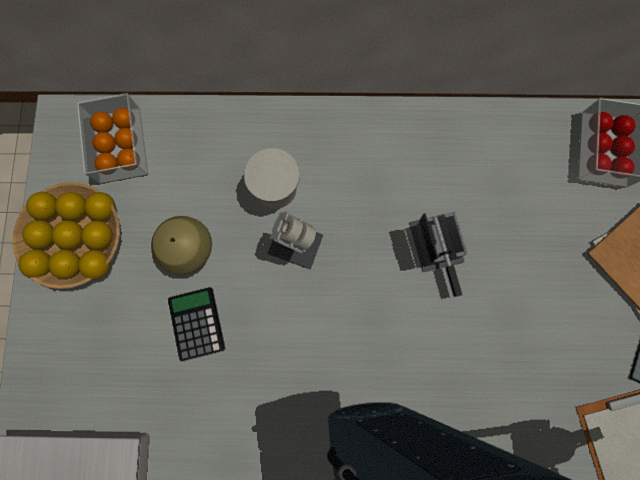

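```bash
python3 - <<'E'
import cv2,numpy as np
t=cv2.imread("pics/top0.png");s=cv2.imread("pics/scene0.png")
a=cv2.resize(t[195:305,245:345],(400,440),interpolation=cv2.INTER_CUBIC)
b=cv2.resize(t[195:305,385:485],(400,440),interpolation=cv2.INTER_CUBIC)
cv2.imwrite("pics/tc.png",np.hstack([a,b]))
a=cv2.resize(s[180:310,310:410],(400,520),interpolation=cv2.INTER_CUBIC)
b=cv2.resize(s[255:390,135:235],(400,540),interpolation=cv2.INTER_CUBIC)[:520]
cv2.imwrite("pics/sc.png",np.hstack([a,b]))
E
```

```text
(no output)
```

View pics/tc.png

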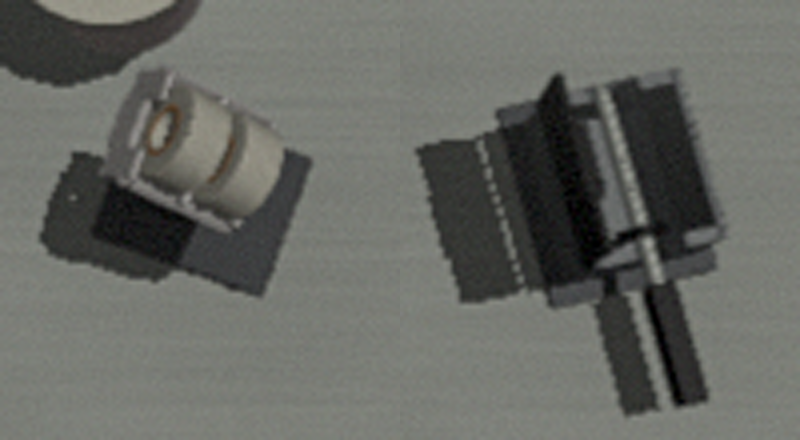

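View pics/sc.png

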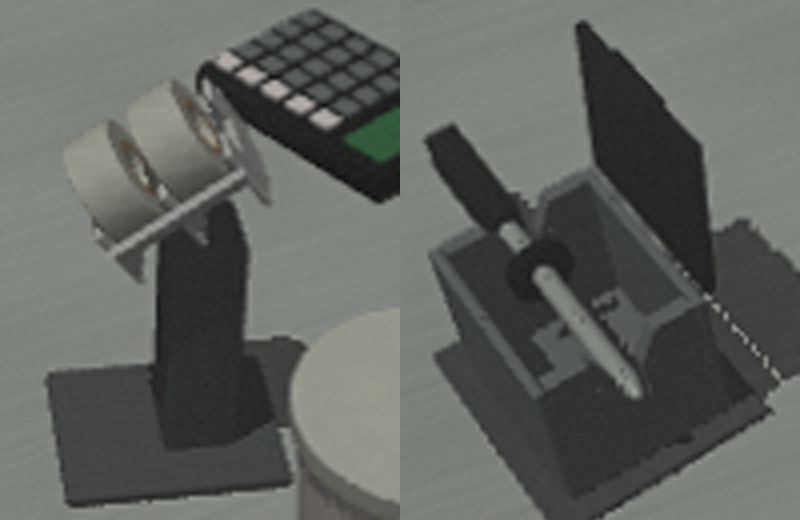

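```bash
cat > h.py <<'E'
import numpy as np, cv2
from scipy.spatial.transform import Rotation as R
from scipy.optimize import least_squares
def rot(q): return R.from_quat(np.roll(q,-1))
def proj(c,P):
    A=rot(c["attitude"]).inv(); P=A.apply(np.atleast_2d(P)-c["origin"])
    K=np.array([[c["fx"],0,c["cx"]],[0,c["fy"],c["cy"]],[0,0,1.]])
    return cv2.projectPoints(P,np.zeros(3),np.zeros(3),K,np.array(c["dist_coeffs"],float))[0][:,0]
def place(p,L): # p=x,y,yaw; L local m
    return R.from_euler("z",p[2]).apply(np.atleast_2d(L))+[p[0],p[1],0]
E
cat > cams.py <<'E'
T=dict(fx=476.0453,fy=476.0453,cx=316.1832,cy=230.3003,dist_coeffs=[-.0181,0,0,0,0],origin=[.424,.1146,1.1319],attitude=[-.0701,.7073,-.7003,.0664])
S=dict(fx=488.3725,fy=488.3725,cx=320.3455,cy=242.6172,dist_coeffs=[-.1355,0,0,0,0],origin=[1.2077,-.1768,.682],attitude=[-.3602,.768,.4759,-.2321])
E
python3 - <<'E'
from h import *; from cams import *
D=[(T,(56,0,48),(435.75,217)),(S,(56,0,48),(194.2,353.7)),(T,(-135,8,59),(453.75,296.25)),(T,(-135,-8,59),(462,295)),(S,(-135,8,59),(148.75,285.75)),(S,(-135,-8,59),(141.25,288.25)),(S,(50.5,-40,75),(170.5,353.25)),(S,(-50.5,-40,75),(142.5,318)),(S,(-50.5,40,75),(182.5,296.25)),(T,(50.5,-40,75),(454.5,212.5)),(T,(-50.5,-40,75),(466.25,253))]
def f(p,full=0):
    r=np.array([proj(c,place(p,np.array(l)/1000))[0]-u for c,l,u in D]); return r if full else r.ravel()
s=least_squares(f,[.42,-.15,.2],loss="soft_l1");print(s.x,np.round(f(s.x,1),1).tolist())
c35,s35=np.cos(np.radians(35)),np.sin(np.radians(35))
E=[(T,(-55,-45),(323,234.5)),(T,(-55,45),(311.25,269.25)),(S,(-55,-45),(326.75,306.75)),(S,(-55,45),(322,273.75)),(S,(55,-45),(383.25,301.75)),(T,29,(285.5,227.5)),(S,29,(360.75,212.5)),(S,-5,(344.25,221.75))]
def g(p,full=0):
    r=[]
    for c,l,u in E:
        L=(l[0],l[1],p[3]*1e3) if isinstance(l,tuple) else ((l+p[4]*1e3)*c35,0,169+(l+p[4]*1e3)*s35)
        r.append(proj(c,place(p,np.array(L)/1000))[0]-u)
    r=np.array(r);return r if full else r.ravel()
s=least_squares(g,[.42,.15,1.2,.01,0],loss="soft_l1");print(s.x,np.round(g(s.x,1),1).tolist())
E
```

```text
[ 0.61845582 -0.16537191  0.24100547] [[-2.3, -1.0], [1.1, 0.6], [0.8, 0.5], [-0.5, 0.1], [-0.0, -0.9], [-0.3, 0.5], [-2.2, 1.0], [-0.8, -0.7], [0.6, -0.5], [-0.7, -0.8], [0.3, 1.4]]
[ 0.61032106  0.17196645  1.23433399  0.00309251 -0.01249059] [[-0.0, 0.1], [-1.0, 0.3], [-0.7, -0.1], [-1.5, 0.8], [-0.3, -0.7], [-0.7, 0.5], [0.3, 2.5], [0.9, 3.4]]
```

Emit:
move_arm(
  plan=[6.72,7.1,-1.2,0,0,-0.086,6.72,7.1,-1.2,0,0,-0.086,6.72,7.1,-1.2,0,0,-0.086,6.72,7.1,-1.2,0,0,-0.086,6.72,7.1,-1.2,0,0,-0.086,6.72,7.1,-1.2,0,0,-0.086,6.72,7.1,-1.2,0,0,-0.086,6.72,7.1,-1.2,0,0,-0.086,6.72,7.1,-1.2,0,0,-0.086,6.72,7.1,-1.2,0,0,-0.086],
  grip=50,
)

```text
time_s: 1.4
eef_pos: [0.5203, -0.1894, 0.1709]
eef_rot: [-0.0, 0.993, 0.121, -0.0]
wrist_force: [0.9, -0.5, 0.4]
opening: 0.592
grasp_force: 0.0
```

```bash
cat >> h.py <<'E'
def snap(n,name):
    from bench import ctrl
    c=ctrl.camera(n);cv2.imwrite(f"pics/{name}.png",c["pixels"][:,:,::-1])
    import json;json.dump({k:np.array(v).tolist() for k,v in c.items() if k!="pixels"},open(f"pics/{name}.json","w"))
    o=ctrl.get_obs();print({k:np.round(o[k],4).tolist() for k in("time_s","q","eef_pos","eef_rot","opening","wrist_force")});return c
E
python3 -c "
from h import *
c=snap('wrist','w1');s=.618;
D=[.61846,-.16537,.241]
for l in [(-135,8,59),(-135,-8,59),(-65,8,59),(-65,-8,59),(56,0,48),(50.5,-40,75),(-50.5,-40,75),(-50.5,40,75),(50.5,40,75)]: print(l,proj(c,place(D,np.array(l)/1e3))[0].round(0))
"
```

```text
{'time_s': 1.45, 'q': [-0.5646, 0.1958, 1.7171, -0.0004, 1.229, 0.766], 'eef_pos': [0.5201, -0.1901, 0.1712], 'eef_rot': [0.0, 0.9928, 0.1199, -0.0002], 'opening': 0.5836, 'wrist_force': [0.2764, -0.1303, 0.5893]}
(-135, 8, 59) [313. 283.]
(-135, -8, 59) [335. 283.]
(-65, 8, 59) [312. 184.]
(-65, -8, 59) [336. 184.]
(56, 0, 48) [324. -22.]
(50.5, -40, 75) [399. -30.]
(-50.5, -40, 75) [389. 163.]
(-50.5, 40, 75) [258. 163.]
(50.5, 40, 75) [249. -30.]
```

View pics/w1.png

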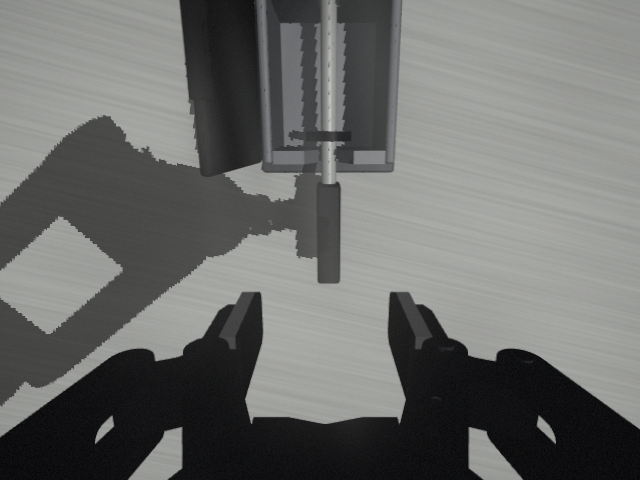

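Emit:
move_arm(
  plan=[0.01,-0.05,-1.2,0,0,0,0.01,-0.05,-2.2,0,0,0,0.01,-0.05,-2.82,0,0,0,0.01,-0.05,-2.82,0,0,0,0.01,-0.05,-2.82,0,0,0],
)

```text
time_s: 2.08
eef_pos: [0.5217, -0.1935, 0.0318]
eef_rot: [0.001, 0.993, 0.119, 0.001]
wrist_force: [1.7, -1.1, 0.4]
opening: 0.584
grasp_force: 0.0
```

Emit:
move_arm(
  plan=[0,0,0,0,0,0,0,0,0,0,0,0,0,0,0,0,0,0,0,0,0,0,0,0,0,0,0,0,0,0,0,0,0,0,0,0],
  grip=0,
)

```text
time_s: 2.82
eef_pos: [0.522, -0.1925, 0.0315]
eef_rot: [0.001, 0.993, 0.12, 0.001]
wrist_force: [-2.2, -0.6, 5.7]
opening: 0.174
grasp_force: 61.8
```

```bash
python3 -c "
from h import *
c=snap('wrist','w2')"
```

```text
{'time_s': 2.875, 'q': [-0.5668, 0.4025, 1.7819, -0.0, 0.955, 0.7631], 'eef_pos': [0.5219, -0.1926, 0.0315], 'eef_rot': [0.0007, 0.9927, 0.1202, 0.0008], 'opening': 0.1726, 'wrist_force': [-1.8569, 0.5609, 6.1943]}
```

```bash
cat >> h.py <<'E'
def spin(yaw,pitch): return R.from_euler("z",yaw)*R.from_euler("y",-pitch) # spindle frame, pitch tip up
FLIP=R.from_matrix(np.diag([1,-1,-1.])) # tool = spindle*FLIP
def go(pos,Rs,frm=None):
    from bench import ctrl
    o=ctrl.get_obs(); p,r=(o["eef_pos"],rot(o["eef_rot"])) if frm is None else frm
    d=(Rs*FLIP)*r.inv()
    print("shift",((np.array(pos)-p)/.05).round(3),"turn",d.as_rotvec().round(4))
def tcp(grasp,Rs): return np.array(grasp)-Rs.apply([0,0,.019])
RK=[.6103,.1720,1.2343]
def onaxis(s,n=0): # point on rack axis (mm), n normal
    c,t=np.cos(np.radians(35)),np.sin(np.radians(35)); return place(RK,np.array([s*c-n*t,0,169+s*t+n*c])/1e3)[0]
E
python3 -c "
from h import *
S=spin(.241,0);seat=np.array([.522,-.1925,.0315])
cur=(seat+[0,0,.22],S*FLIP)
T=spin(RK[2],np.radians(35))
g=tcp(onaxis(-209),T);print(g)
go(g+T.apply([0,0,.2]),T,cur)
go(g,T,(g+T.apply([0,0,.2]),T*FLIP))
"
```

```text
[0.55737024 0.0206855  0.03355864]
shift [-0.05   2.098 -1.082] turn [ 0.4278 -0.4707  0.9612]
shift [ 0.758  2.166 -3.277] turn [0. 0. 0.]
```

Emit:
move_arm(
  plan=[0,0,0.5,0,0,0,0,0,1.5,0,0,0,0,0,2.6,0,0,0,0,0,3.7,0,0,0,0,0,4.4,0,0,0,0,0,4.4,0,0,0],
)

```text
time_s: 3.62
eef_pos: [0.5227, -0.1929, 0.254]
eef_rot: [0.002, 0.993, 0.12, 0.003]
wrist_force: [0.1, -0.1, -0.8]
opening: 0.174
grasp_force: 60.9
```

Emit:
move_arm(
  plan=[0,0.3,-0.1,0.064,-0.07,0.144,0,0.6,-0.2,0.128,-0.141,0.288,0,0.9,-0.4,0.192,-0.212,0.432,0,1.2,-0.6,0.257,-0.282,0.576,0,1.6,-0.8,0.32,-0.353,0.72,0,1.9,-1.0,0.385,-0.424,0.865,-0.05,2.1,-1.08,0.428,-0.471,0.961,-0.05,2.1,-1.08,0.428,-0.471,0.961,-0.05,2.1,-1.08,0.428,-0.471,0.961,-0.05,2.1,-1.08,0.428,-0.471,0.961],
)

```text
time_s: 4.88
eef_pos: [0.5188, -0.0872, 0.1966]
eef_rot: [-0.174, 0.778, 0.552, 0.245]
wrist_force: [0.6, -0.4, -1.1]
opening: 0.176
grasp_force: 60.9
```

```bash
python3 -c "
from h import *
c=snap('wrist','w3')
T=spin(RK[2],np.radians(35))
go(tcp(onaxis(-209),T),T)
c=snap('top','t3')
"
```

```text
{'time_s': 4.925, 'q': [-0.741, 0.1779, 1.8101, 0.5603, 1.4438, -0.5599], 'eef_pos': [0.5188, -0.0872, 0.1967], 'eef_rot': [-0.1735, 0.778, 0.5517, 0.2452], 'opening': 0.173, 'wrist_force': [0.3335, -0.2431, -0.3414]}
shift [ 0.771  2.157 -3.263] turn [0.0008 0.0003 0.0008]
{'time_s': 4.975, 'q': [-0.741, 0.1779, 1.81, 0.5604, 1.4439, -0.5601], 'eef_pos': [0.5188, -0.0872, 0.1967], 'eef_rot': [-0.1735, 0.778, 0.5518, 0.2453], 'opening': 0.1738, 'wrist_force': [-0.1557, -0.2102, -0.6758]}
```

Emit:
move_arm(
  plan=[0.2,0.5,-0.8,0,0,0,0.4,1.1,-1.7,0,0,0,0.6,1.6,-2.6,0,0,0,0.74,2.06,-3.33,0,0,0,0.74,2.06,-3.33,0,0,0,0.74,2.06,-3.33,0,0,0],
)

```text
time_s: 5.72
eef_pos: [0.5565, 0.0151, 0.0309]
eef_rot: [-0.173, 0.778, 0.552, 0.246]
wrist_force: [0.2, -0.5, -0.2]
opening: 0.175
grasp_force: 60.8
```

```bash
python3 -c "
from h import *
c=snap('wrist','w4');s=snap('scene','s4');
T=spin(RK[2],np.radians(35))
for k in (c,s):
  for q in (-215+66,-215+156,-41,-17-12.5+12,-7.5,17-12.5+12): print(q,proj(k,onaxis(q))[0].round(1))
a=c['pixels'][:,:,::-1]; b=cv2.resize(s['pixels'][190:290,270:380,::-1],(480,436),interpolation=cv2.INTER_CUBIC)
cv2.imwrite('pics/sv4.png',b)
"
```

```text
{'time_s': 5.775, 'q': [-0.5365, 0.4507, 1.8759, 0.6968, 1.0687, -0.6243], 'eef_pos': [0.557, 0.0146, 0.0314], 'eef_rot': [-0.1726, 0.7778, 0.5519, 0.246], 'opening': 0.1724, 'wrist_force': [-0.7791, -0.2406, -0.0981]}
{'time_s': 5.825, 'q': [-0.5368, 0.4504, 1.876, 0.6969, 1.0686, -0.6244], 'eef_pos': [0.5571, 0.0143, 0.0316], 'eef_rot': [-0.1724, 0.7779, 0.5519, 0.2462], 'opening': 0.1773, 'wrist_force': [0.4788, -0.0747, -0.0939]}
-149 [319.9 141.5]
-59 [ 318.2 -238.9]
-41 [ 317.7 -345.1]
-17.5 [ 316.9 -509.2]
-7.5 [ 316.5 -590. ]
16.5 [ 315.4 -820.6]
-149 [286.7 262.5]
-59 [326.1 237.3]
-41 [334.3 232.1]
-17.5 [345.1 225.2]
-7.5 [349.7 222.2]
16.5 [361. 215.]
```

View pics/w4.png

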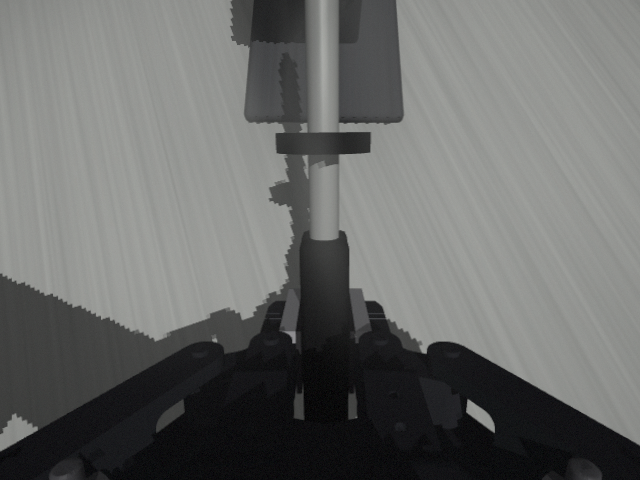

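View pics/sv4.png

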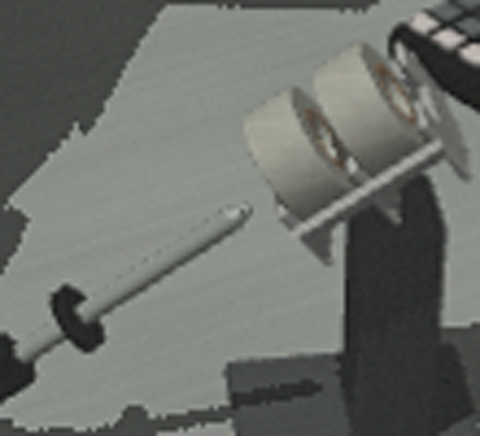

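```bash
python3 -c "
from h import *; import json
s=json.load(open('pics/s4.json'));w=json.load(open('pics/w4.json'))
a=np.linspace(0,2*np.pi,73)
T=spin(RK[2],np.radians(35))
for d in (-12.5,-6,0):
 for nm,q,r in (('a_low',-29,26),('a_up',-5,26),('a_hole',-5,11),('b_up',29,26),('b_hole',29,11)):
  P=onaxis(q+d)+T.apply(np.c_[0*a,r*np.cos(a),r*np.sin(a)]/1e3)
  u=(proj(s,P)-[270,190])*4.364
  f=lambda i:u[i].round(0).tolist()
  print(d,nm,'top',f(u[:,1].argmin()),'left',f(u[:,0].argmin()),'right',f(u[:,0].argmax()),'c',u.mean(0).round(0))
for z in (.003,.01): print(proj(w,place(RK,[[-.055,.045,z],[-.055,-.045,z]])).round(0).tolist(), ((proj(s,place(RK,[[-.055,.045,z]]))-[270,190])*4.364).round(0))
"
```

```text
-12.5 a_low top [248.0, 130.0] left [242.0, 139.0] right [316.0, 231.0] c [279. 184.]
-12.5 a_up top [296.0, 99.0] left [290.0, 105.0] right [364.0, 200.0] c [327. 153.]
-12.5 a_hole top [314.0, 130.0] left [312.0, 133.0] right [343.0, 173.0] c [327. 153.]
-12.5 b_up top [363.0, 54.0] left [360.0, 60.0] right [433.0, 159.0] c [397. 109.]
-12.5 b_hole top [383.0, 86.0] left [382.0, 88.0] right [412.0, 130.0] c [397. 109.]
-6 a_low top [261.0, 122.0] left [255.0, 128.0] right [329.0, 222.0] c [292. 176.]
-6 a_up top [309.0, 91.0] left [304.0, 97.0] right [377.0, 194.0] c [340. 145.]
-6 a_hole top [327.0, 122.0] left [325.0, 125.0] right [356.0, 165.0] c [341. 145.]
-6 b_up top [376.0, 46.0] left [374.0, 49.0] right [447.0, 151.0] c [410. 100.]
-6 b_hole top [396.0, 77.0] left [395.0, 79.0] right [426.0, 122.0] c [410. 100.]
0 a_low top [273.0, 114.0] left [267.0, 121.0] right [341.0, 215.0] c [304. 168.]
0 a_up top [321.0, 83.0] left [316.0, 89.0] right [389.0, 187.0] c [353. 137.]
0 a_hole top [339.0, 114.0] left [337.0, 117.0] right [368.0, 158.0] c [353. 137.]
0 b_up top [389.0, 37.0] left [386.0, 41.0] right [459.0, 143.0] c [423.  92.]
0 b_hole top [408.0, 69.0] left [407.0, 71.0] right [438.0, 114.0] c [423.  92.]
[[243.0, 121.0], [401.0, 121.0]] [[220. 369.]]
[[240.0, 114.0], [404.0, 113.0]] [[220. 358.]]
```

Emit:
move_arm(
  plan=[0.015,-0.048,0.057,0,0,0,0.015,-0.048,0.057,0,0,0,0.069,0.107,0.172,0,0,0,0.123,0.261,0.286,0,0,0,0.177,0.416,0.401,0,0,0,0.231,0.571,0.516,0,0,0,0.285,0.725,0.63,0,0,0,0.339,0.88,0.745,0,0,0,0.339,0.88,0.745,0,0,0,0.339,0.88,0.745,0,0,0],
)

```text
time_s: 7.08
eef_pos: [0.5727, 0.0602, 0.0672]
eef_rot: [-0.174, 0.778, 0.552, 0.246]
wrist_force: [-0.4, 0.7, 2.1]
opening: 0.175
grasp_force: 61.2
```

```bash
python3 -c "
from h import *
s=snap('scene','s5')
T=spin(RK[2],np.radians(35))
from bench import ctrl
p=ctrl.get_obs()['eef_pos'];print('sln',T.inv().apply(p+T.apply([0,0,.0165])-[RK[0],RK[1],.169])*1e3)
b=cv2.resize(s['pixels'][180:280,280:390,::-1],(660,600),interpolation=cv2.INTER_CUBIC)
cv2.imwrite('pics/sv5.png',b)
"
```

```text
{'time_s': 7.125, 'q': [-0.4434, 0.3878, 1.8656, 0.7028, 1.0828, -0.508], 'eef_pos': [0.5725, 0.06, 0.0671], 'eef_rot': [-0.1743, 0.7778, 0.5517, 0.2455], 'opening': 0.1761, 'wrist_force': [0.8044, -0.3733, 2.2828]}
sln [-155.24139247   -1.32959721    0.79272309]
```

View pics/sv5.png

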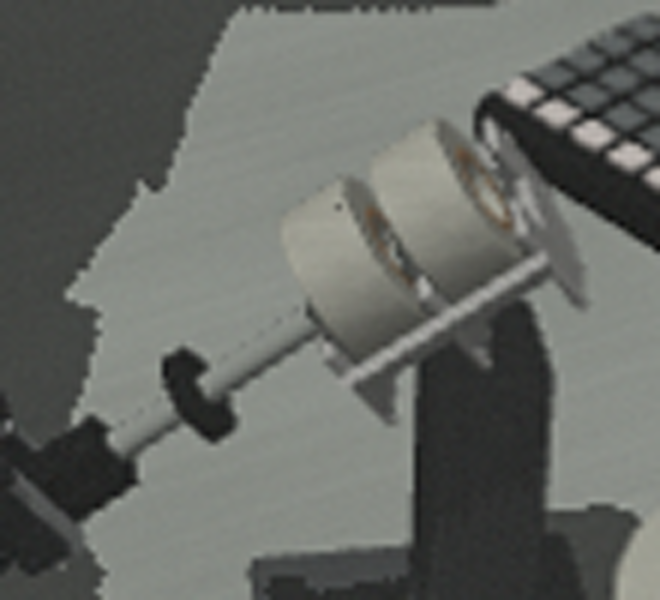

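Emit:
move_arm(
  plan=[-0.007,-0.021,0.033,0,0,0,-0.015,-0.043,0.066,0,0,0,-0.015,-0.043,0.066,0,0,0,-0.015,-0.043,0.066,0,0,0],
)

```text
time_s: 7.62
eef_pos: [0.5717, 0.0577, 0.0702]
eef_rot: [-0.174, 0.778, 0.552, 0.245]
wrist_force: [-0.3, -0.3, -1.2]
opening: 0.17
grasp_force: 60.9
```

Emit:
move_arm(
  plan=[0.036,0.1,0.075,0,0,0,0.07,0.2,0.15,0,0,0,0.105,0.3,0.225,0,0,0,0.14,0.4,0.3,0,0,0,0.14,0.4,0.3,0,0,0,0.14,0.4,0.3,0,0,0],
)

```text
time_s: 8.38
eef_pos: [0.5787, 0.0778, 0.0853]
eef_rot: [-0.174, 0.778, 0.552, 0.245]
wrist_force: [-0.2, 0.9, 0.0]
opening: 0.176
grasp_force: 60.9
```

```bash
python3 -c "
from h import *
s=snap('scene','s6'); w=snap('wrist','w6')
a=cv2.resize(s['pixels'][190:250,310:385,::-1],(450,360),interpolation=cv2.INTER_CUBIC)
b=cv2.resize(w['pixels'][0:260,160:480,::-1],(443,360))[:,50:400]
cv2.imwrite('pics/sv6.png',np.hstack([a,b]))
"
```

```text
{'time_s': 8.425, 'q': [-0.4068, 0.3582, 1.857, 0.7004, 1.0932, -0.455], 'eef_pos': [0.5787, 0.0777, 0.0852], 'eef_rot': [-0.1742, 0.7779, 0.5517, 0.2453], 'opening': 0.1766, 'wrist_force': [-0.2819, 0.0113, -0.8448]}
{'time_s': 8.475, 'q': [-0.4069, 0.3582, 1.857, 0.7004, 1.0932, -0.455], 'eef_pos': [0.5787, 0.0777, 0.0852], 'eef_rot': [-0.1742, 0.7779, 0.5517, 0.2453], 'opening': 0.1751, 'wrist_force': [-0.1527, -0.4269, -0.2213]}
```

View pics/sv6.png

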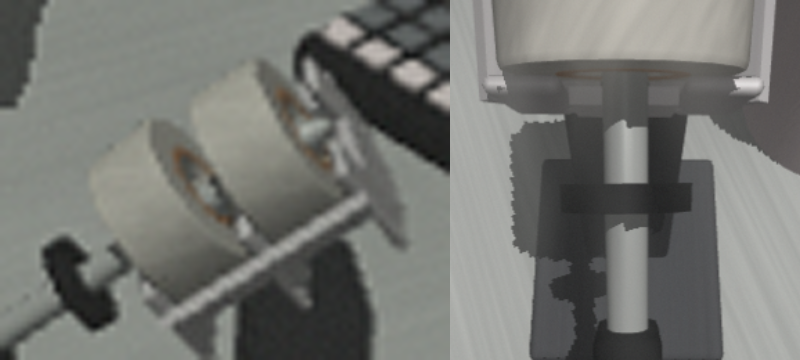

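Emit:
move_arm(
  plan=[0.013,0.039,0.029,0,0,0,0.026,0.077,0.057,0,0,0,0.04,0.116,0.086,0,0,0,0.054,0.155,0.115,0,0,0,0.054,0.155,0.115,0,0,0,0.054,0.155,0.115,0,0,0],
)

```text
time_s: 9.22
eef_pos: [0.5815, 0.0855, 0.0911]
eef_rot: [-0.174, 0.778, 0.552, 0.245]
wrist_force: [0.2, -0.0, -0.7]
opening: 0.169
grasp_force: 60.9
```

Emit:
move_arm(
  plan=[0.011,0.031,0.023,0,0,0,0.011,0.031,0.023,0,0,0,0.011,0.031,0.023,0,0,0],
)

```text
time_s: 9.6
eef_pos: [0.582, 0.0871, 0.0922]
eef_rot: [-0.174, 0.778, 0.552, 0.245]
wrist_force: [0.5, 0.4, -0.6]
opening: 0.175
grasp_force: 60.9
```

Emit:
move_arm(
  plan=[0.011,0.031,0.023,0,0,0,0.011,0.031,0.023,0,0,0,0.011,0.031,0.023,0,0,0],
)

```text
time_s: 9.98
eef_pos: [0.5826, 0.0887, 0.0934]
eef_rot: [-0.174, 0.778, 0.552, 0.245]
wrist_force: [0.4, 0.5, -1.2]
opening: 0.175
grasp_force: 60.9
```

Emit:
move_arm(
  plan=[0.011,0.031,0.023,0,0,0,0.011,0.031,0.023,0,0,0,0.011,0.031,0.023,0,0,0],
)

```text
time_s: 10.35
eef_pos: [0.5831, 0.0902, 0.0946]
eef_rot: [-0.174, 0.778, 0.552, 0.245]
wrist_force: [0.1, -0.6, -0.1]
opening: 0.175
grasp_force: 60.9
```

Emit:
move_arm(
  plan=[-0.02,-0.054,0.08,0,0,0,-0.04,-0.11,0.165,0,0,0,-0.06,-0.17,0.25,0,0,0,-0.09,-0.25,0.37,0,0,0,-0.12,-0.34,0.52,0,0,0,-0.16,-0.46,0.7,0,0,0,-0.21,-0.6,0.9,0,0,0,-0.26,-0.73,1.1,0,0,0,-0.3,-0.87,1.31,0,0,0,-0.3,-0.87,1.31,0,0,0],
)

```text
time_s: 11.6
eef_pos: [0.5688, 0.0457, 0.1612]
eef_rot: [-0.173, 0.778, 0.552, 0.246]
wrist_force: [-0.3, 0.4, -2.4]
opening: 0.176
grasp_force: 60.8
```

```bash
python3 -c "
from h import *
s=snap('scene','s7'); w=snap('wrist','w7');t=snap('top','t7')
T=spin(RK[2],np.radians(35))
from bench import ctrl
p=ctrl.get_obs()['eef_pos'];h=p+T.apply([0,0,.0165])
for x in (66,156): print(x,proj(s,h+T.apply([x/1e3,0,0])),proj(t,h+T.apply([x/1e3,0,0])))
a=cv2.resize(s['pixels'][165:245,300:400,::-1],(500,400),interpolation=cv2.INTER_CUBIC)
b=w['pixels'][0:400,200:460,::-1]
cv2.imwrite('pics/sv7.png',np.hstack([a,b]))
"
```

```text
{'time_s': 11.65, 'q': [-0.4711, 0.2233, 1.8409, 0.6442, 1.2438, -0.3996], 'eef_pos': [0.5684, 0.0462, 0.1606], 'eef_rot': [-0.1736, 0.7779, 0.5517, 0.2457], 'opening': 0.1763, 'wrist_force': [-0.0337, 0.2831, -1.2363]}
{'time_s': 11.7, 'q': [-0.4707, 0.224, 1.8413, 0.6442, 1.2437, -0.3996], 'eef_pos': [0.5681, 0.0466, 0.1601], 'eef_rot': [-0.1741, 0.7779, 0.5517, 0.2454], 'opening': 0.1735, 'wrist_force': [0.3802, -0.7191, -2.021]}
{'time_s': 11.75, 'q': [-0.4705, 0.2243, 1.8416, 0.6442, 1.2436, -0.3996], 'eef_pos': [0.5679, 0.0468, 0.1598], 'eef_rot': [-0.1743, 0.7779, 0.5517, 0.2452], 'opening': 0.1753, 'wrist_force': [0.0483, -0.7801, -1.2696]}
66 [[302.84905613 204.57711459]] [[332.06968003 241.28312116]]
156 [[346.60234987 175.12836657]] [[295.61646116 223.37773392]]
```

```bash
python3 -c "
import cv2
for n in ('w6','w7'):
  i=cv2.imread(f'pics/{n}.png')
  print(n)
  for r in range(0,200,12): print(r,[ '%d,%d'%(i[r,c].mean(),int(i[r,c,2])-int(i[r,c,0])) for c in (225,250,270,290,310,325,340,370,400,420)])
"
```

```text
w6
0 ['152,3', '141,8', '163,12', '172,11', '170,10', '182,12', '174,11', '171,10', '158,10', '139,4']
12 ['162,3', '141,9', '164,11', '172,11', '173,13', '183,11', '175,11', '174,12', '154,10', '142,2']
24 ['163,3', '145,10', '164,10', '172,12', '177,12', '172,12', '175,11', '174,12', '151,10', '144,3']
36 ['165,3', '148,10', '166,12', '167,11', '175,11', '174,11', '173,10', '173,11', '150,9', '144,3']
48 ['164,3', '89,3', '79,4', '95,6', '99,7', '90,6', '90,5', '98,7', '86,5', '155,4']
60 ['188,3', '104,2', '96,2', '100,5', '94,2', '87,1', '84,1', '104,3', '99,2', '192,5']
72 ['92,0', '92,3', '77,3', '102,4', '88,2', '83,2', '100,2', '90,2', '80,3', '160,3']
84 ['164,2', '159,1', '159,2', '75,2', '86,1', '81,1', '70,1', '157,2', '85,2', '85,4']
96 ['168,3', '96,0', '81,0', '62,1', '115,1', '176,2', '43,1', '158,2', '86,1', '86,6']
108 ['165,1', '96,1', '84,0', '62,1', '111,1', '173,3', '42,1', '161,3', '164,2', '91,1']
120 ['170,2', '96,0', '60,0', '58,0', '112,1', '170,3', '43,-1', '85,-1', '166,2', '168,1']
132 ['165,2', '93,1', '61,0', '54,0', '91,1', '107,2', '41,0', '59,0', '1
[... 1414 characters left out ...]
', '169,11', '186,11', '179,12', '168,10', '129,9', '88,5']
120 ['161,1', '130,7', '162,10', '169,11', '173,11', '175,11', '175,11', '172,12', '125,8', '90,6']
132 ['159,1', '101,3', '90,5', '91,5', '90,5', '73,4', '51,3', '75,4', '93,2', '93,6']
144 ['157,3', '157,2', '91,2', '61,2', '79,3', '70,3', '51,2', '65,3', '160,3', '98,5']
156 ['158,1', '156,1', '88,1', '57,1', '89,3', '85,3', '49,0', '81,-1', '154,3', '163,3']
168 ['159,2', '156,2', '83,0', '51,1', '82,2', '152,3', '50,1', '80,-2', '160,1', '164,1']
180 ['156,2', '156,3', '82,1', '48,-1', '101,2', '149,2', '55,0', '80,-3', '161,2', '161,2']
192 ['159,2', '155,2', '77,1', '43,0', '97,0', '150,2', '79,-2', '82,-3', '165,2', '162,2']
```

```bash
python3 -c "
from h import *
go([.555,-.05,.27],spin(.80,.5))
go([.522,-.1925,.27],spin(.241,.25),(np.array([.555,-.05,.27]),spin(.80,.5)*FLIP))
go([.522,-.1925,.20],spin(.241,.0),(np.array([.522,-.1925,.27]),spin(.241,.25)*FLIP))
"
```

```text
shift [-0.259 -1.936  2.204] turn [-0.0957  0.0584 -0.4335]
shift [-0.66 -2.85  0.  ] turn [-0.126   0.2197 -0.5561]
shift [ 0.   0.  -1.4] turn [-0.0597  0.2428  0.    ]
```

Emit:
move_arm(
  plan=[-0.03,-0.2,0.4,0,0,0,-0.06,-0.4,0.8,-0.01,0.006,-0.05,-0.09,-0.7,1.2,-0.025,0.015,-0.12,-0.12,-1.0,1.6,-0.04,0.025,-0.19,-0.16,-1.3,1.9,-0.055,0.035,-0.26,-0.2,-1.55,2.1,-0.07,0.045,-0.33,-0.24,-1.75,2.2,-0.085,0.052,-0.39,-0.26,-1.9,2.2,-0.096,0.058,-0.43,-0.26,-1.94,2.2,-0.096,0.058,-0.433,-0.26,-1.94,2.2,-0.096,0.058,-0.433],
)

```text
time_s: 13.0
eef_pos: [0.555, -0.0501, 0.2694]
eef_rot: [-0.097, 0.892, 0.378, 0.228]
wrist_force: [-0.2, -0.9, -1.0]
opening: 0.178
grasp_force: 60.8
```

Emit:
move_arm(
  plan=[-0.04,-0.15,0,-0.007,0.012,-0.03,-0.12,-0.5,0,-0.022,0.039,-0.1,-0.21,-0.9,0,-0.04,0.07,-0.175,-0.3,-1.3,0,-0.057,0.1,-0.254,-0.4,-1.7,0,-0.075,0.131,-0.332,-0.49,-2.1,0,-0.093,0.162,-0.41,-0.58,-2.5,0,-0.11,0.193,-0.488,-0.64,-2.77,0,-0.122,0.214,-0.54,-0.66,-2.85,0,-0.126,0.22,-0.556,-0.66,-2.85,0,-0.126,0.22,-0.556],
)

```text
time_s: 14.25
eef_pos: [0.5221, -0.1927, 0.2699]
eef_rot: [-0.015, 0.985, 0.12, 0.124]
wrist_force: [-0.9, -0.6, -1.5]
opening: 0.173
grasp_force: 60.8
```

```bash
python3 -c "
from h import *
go([.522,-.1925,.16],spin(.241,.0))
w=snap('wrist','w8')
i=w['pixels'].astype(int)
for r in range(0,180,12): print(r,[ '%d,%d'%(i[r,c].mean(),i[r,c,0]-i[r,c,2]) for c in (225,250,270,290,310,325,340,370,400,420)])
"
```

```text
shift [-0.003  0.003 -2.197] turn [-0.0596  0.2425 -0.0011]
{'time_s': 14.3, 'q': [-0.6842, -0.0303, 1.7736, 0.2096, 1.2528, 0.593], 'eef_pos': [0.5221, -0.1925, 0.2699], 'eef_rot': [-0.015, 0.9849, 0.12, 0.1237], 'opening': 0.1771, 'wrist_force': [0.6597, 0.1646, -1.954]}
0 ['149,2', '119,6', '146,10', '163,11', '170,13', '182,12', '174,10', '180,11', '158,8', '157,1']
12 ['150,2', '117,9', '153,10', '166,11', '172,11', '174,13', '176,11', '181,10', '154,9', '162,2']
24 ['153,3', '123,7', '153,10', '165,10', '177,11', '177,11', '177,11', '182,12', '159,9', '161,2']
36 ['155,2', '121,6', '78,6', '158,11', '176,12', '180,13', '186,13', '115,6', '149,11', '165,1']
48 ['157,3', '117,8', '147,9', '165,12', '171,11', '178,11', '179,13', '185,12', '165,11', '159,2']
60 ['157,2', '117,7', '148,11', '167,10', '175,13', '181,13', '183,12', '184,13', '161,10', '161,1']
72 ['158,2', '120,6', '143,9', '167,12', '174,12', '176,10', '187,13', '180,13', '163,10', '164,1']
84 ['155,2', '124,7', '149,9', '160,10', '176,11', '182,12', '193,12', '181,12', '155,10', '164,2']
96 ['157,1', '118,6', '147,10', '164,12', '168,10', '188,11', '182,12', '186,12', '155,11', '161,3']
108 ['158,0', '119,6', '152,9', '163,11', '171,12', '189,13', '182,12', '181,12', '151,8', '163,1']
120 ['160,2', '116,7', '153,10', '166,10', '175,12', '180,12', '182,11', '185,11', '146,9', '164,3']
132 ['88,2', '89,5', '88,4', '81,4', '87,4', '71,4', '55,3', '73,3', '165,2', '161,2']
144 ['85,1', '65,2', '57,2', '56,2', '76,4', '73,2', '59,1', '73,0', '164,1', '160,1']
156 ['87,1', '60,3', '53,0', '71,-1', '90,2', '89,1', '66,1', '92,-1', '166,3', '164,1']
168 ['88,1', '53,1', '49,0', '66,0', '98,1', '161,2', '66,0', '92,-4', '165,4', '162,3']
```

Emit:
move_arm(
  plan=[0,0,-0.4,-0.007,0.03,0,0,0,-0.8,-0.015,0.06,0,0,0,-1.2,-0.022,0.09,0,0,0,-1.6,-0.03,0.12,0,0,0,-2.0,-0.037,0.15,0,0,0,-2.3,-0.045,0.183,0,0,0,-2.6,-0.052,0.213,0,0,0,-2.8,-0.06,0.2425,-0.001,0,0,-2.8,-0.06,0.2425,-0.001,0,0,-2.8,-0.06,0.2425,-0.001],
)

```text
time_s: 15.55
eef_pos: [0.5225, -0.193, 0.1305]
eef_rot: [0.001, 0.993, 0.12, 0.0]
wrist_force: [0.3, 0.8, -1.1]
opening: 0.175
grasp_force: 60.8
```

```bash
python3 -c "
from h import *
go([.522,-.1925,.0315],spin(.241,.0))
w=snap('wrist','w9')
i=w['pixels'].astype(int)
for r in range(0,180,12): print(r,[ '%d,%d'%(i[r,c].mean(),i[r,c,0]-i[r,c,2]) for c in (225,250,270,290,310,325,340,370,400,420)])
"
```

```text
shift [-0.01   0.01  -1.981] turn [ 0.0014  0.001  -0.0002]
{'time_s': 15.6, 'q': [-0.5667, 0.2517, 1.7398, -0.0007, 1.1481, 0.7634], 'eef_pos': [0.5225, -0.1931, 0.1307], 'eef_rot': [0.0009, 0.9927, 0.1202, 0.0005], 'opening': 0.1759, 'wrist_force': [0.7406, -0.928, -2.0943]}
0 ['35,3', '135,9', '172,10', '189,13', '199,12', '213,14', '206,13', '211,13', '185,11', '183,1']
12 ['40,2', '134,11', '181,12', '195,13', '201,13', '204,13', '207,14', '213,12', '181,11', '181,2']
24 ['38,2', '140,9', '178,11', '191,13', '209,14', '207,13', '208,14', '212,14', '187,11', '177,2']
36 ['39,2', '140,9', '102,5', '180,12', '201,13', '209,14', '213,14', '136,9', '179,11', '183,3']
48 ['39,3', '129,9', '171,11', '192,12', '200,13', '208,14', '211,14', '215,12', '191,12', '184,3']
60 ['39,1', '128,8', '172,12', '193,13', '207,14', '213,12', '211,14', '214,14', '190,11', '182,3']
72 ['38,2', '129,8', '166,11', '194,13', '203,13', '205,14', '218,11', '211,14', '191,12', '188,2']
84 ['40,2', '133,8', '173,10', '187,12', '205,14', '214,12', '223,9', '211,15', '181,11', '182,3']
96 ['40,4', '126,8', '171,11', '190,11', '198,13', '221,11', '212,13', '217,10', '181,11', '185,3']
108 ['38,0', '128,8', '173,11', '190,11', '201,13', '219,11', '215,14', '211,14', '179,12', '182,2']
120 ['37,0', '125,9', '177,12', '193,14', '208,14', '213,13', '214,12', '216,13', '174,11', '183,2']
132 ['38,1', '97,4', '102,6', '95,5', '106,6', '84,4', '78,6', '84,3', '129,-2', '185,2']
144 ['40,0', '130,-2', '87,0', '69,3', '95,3', '97,3', '74,2', '78,2', '154,1', '185,2']
156 ['39,-2', '139,-2', '74,1', '74,1', '124,4', '217,3', '81,0', '94,0', '160,1', '188,1']
168 ['41,0', '149,-3', '76,-1', '142,-3', '120,2', '179,3', '82,0', '159,-4', '192,2', '184,2']
```

Rolls sit at the collar. Descend to just above the seat, checking force.

Emit:
move_arm(
  plan=[-0.01,0.01,-0.3,0,0,0,-0.01,0.01,-0.6,0,0,0,-0.01,0.01,-0.9,0,0,0,-0.01,0.01,-1.2,0,0,0,-0.01,0.01,-1.4,0,0,0,-0.01,0.01,-1.6,0,0,0,-0.01,0.01,-1.75,0,0,0,-0.01,0.01,-1.84,0,0,0,-0.01,0.01,-1.84,0,0,0],
)

```text
time_s: 16.73
eef_pos: [0.5216, -0.1923, 0.0379]
eef_rot: [0.0, 0.993, 0.12, -0.0]
wrist_force: [-0.8, 0.1, -1.3]
opening: 0.173
grasp_force: 60.8
```

Emit:
move_arm(
  plan=[0,0,-0.05,0,0,0,0,0,-0.1,0,0,0,0,0,-0.13,0,0,0,0,0,-0.13,0,0,0,0,0,-0.13,0,0,0],
)

```text
time_s: 17.35
eef_pos: [0.5218, -0.1924, 0.0319]
eef_rot: [0.001, 0.993, 0.12, 0.0]
wrist_force: [-1.3, 0.3, 3.1]
opening: 0.175
grasp_force: 61.5
```

Emit:
move_arm(
  plan=[0,0,0,0,0,0,0,0,0,0,0,0,0,0,0,0,0,0,0,0,0,0,0,0,0,0,0.0,0,0,0,0,0,0.6,0,0,0,0,0,1.6,0,0,0,0,0,2.8,0,0,0,0,0,2.8,0,0,0],
  grip=45,
)

```text
time_s: 18.48
eef_pos: [0.525, -0.1943, 0.1775]
eef_rot: [0.004, 0.993, 0.12, 0.004]
wrist_force: [-0.8, -0.7, -0.4]
opening: 0.529
grasp_force: 0.0
```

```bash
python3 - <<'E'
from h import *
w=snap('wrist','w10'); a=cv2.imread('pics/w1.png')
t=snap('top','t10'); s=snap('scene','s10')
A=w['pixels'][0:300,170:430,::-1]
B=cv2.resize(s['pixels'][250:390,120:245,::-1],(268,300),interpolation=cv2.INTER_CUBIC)
C=cv2.resize(t['pixels'][195:305,390:480,::-1],(245,300),interpolation=cv2.INTER_CUBIC)
cv2.imwrite('pics/v10.png',np.hstack([A,B,C]))
i=w['pixels'].astype(int);j=a.astype(int)
for r in (0,40,80,120,135,150,175,190,230,275,290):
  print(r,[int(i[r,c].mean()) for c in range(250,410,8)])
  print('  ',[int(j[r,c].mean()) for c in range(250,410,8)])
E
```

```text
{'time_s': 18.525, 'q': [-0.5661, 0.1961, 1.7097, -0.0008, 1.2292, 0.7637], 'eef_pos': [0.5233, -0.1933, 0.1744], 'eef_rot': [0.0024, 0.9927, 0.1203, 0.0023], 'opening': 0.5273, 'wrist_force': [-0.3081, 0.5901, -1.144]}
{'time_s': 18.575, 'q': [-0.5663, 0.1983, 1.712, -0.0008, 1.229, 0.7637], 'eef_pos': [0.5219, -0.1925, 0.1722], 'eef_rot': [0.001, 0.9927, 0.1202, 0.0007], 'opening': 0.5289, 'wrist_force': [-0.4198, 0.7572, -1.188]}
{'time_s': 18.625, 'q': [-0.5663, 0.1998, 1.7133, -0.0008, 1.229, 0.7637], 'eef_pos': [0.5211, -0.192, 0.1708], 'eef_rot': [0.0001, 0.9927, 0.1202, -0.0004], 'opening': 0.5263, 'wrist_force': [0.3237, -0.0422, -0.1337]}
0 [110, 109, 110, 111, 111, 83, 87, 139, 126, 128, 71, 70, 113, 116, 116, 118, 96, 129, 151, 151]
   [17, 93, 64, 41, 46, 46, 44, 48, 53, 95, 142, 61, 55, 55, 56, 58, 58, 57, 95, 134]
40 [99, 57, 57, 112, 116, 114, 74, 110, 131, 141, 120, 67, 70, 76, 78, 78, 107, 110, 149, 154]
   [26, 69, 105, 58, 112, 111, 111, 65, 67, 99, 171, 121, 64, 66, 69, 70, 66, 64, 109, 160]
80 [80, 84, 65, 62, 101, 128, 146, 161, 161, 188, 181, 181, 171, 134, 77
[... 970 characters left out ...]
  [156, 153, 159, 155, 156, 159, 80, 83, 87, 70, 70, 64, 156, 159, 157, 160, 159, 162, 162, 162]
230 [80, 77, 151, 134, 121, 75, 78, 84, 65, 77, 93, 153, 157, 159, 161, 161, 158, 161, 160, 163]
   [83, 80, 79, 155, 155, 106, 78, 82, 86, 70, 75, 67, 159, 161, 159, 159, 160, 160, 164, 162]
275 [159, 162, 162, 164, 163, 163, 160, 163, 62, 74, 86, 162, 161, 163, 166, 165, 166, 161, 160, 164]
   [167, 169, 168, 161, 164, 165, 165, 166, 161, 75, 78, 71, 162, 168, 167, 165, 167, 167, 165, 169]
290 [159, 160, 165, 161, 163, 164, 163, 166, 163, 158, 160, 163, 164, 165, 159, 166, 163, 161, 165, 165]
   [163, 163, 161, 161, 165, 167, 166, 168, 165, 166, 166, 161, 160, 163, 168, 167, 166, 165, 167, 163]
```

View pics/v10.png

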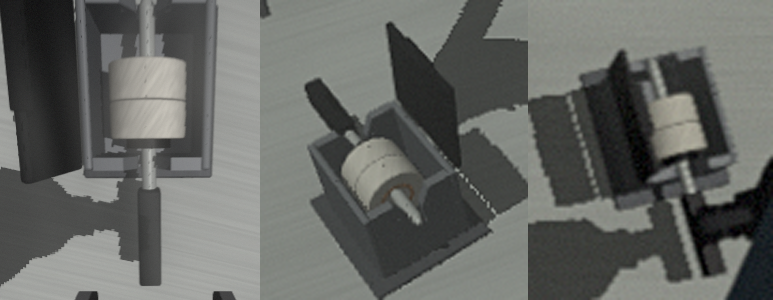

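Emit:
move_arm(
  plan=[0,0,1.0,0,0,0,0.3,0.5,1.6,0,0,0,0.8,1.3,1.6,0,0,0,1.2,2.0,1.6,0,0,0,1.49,2.33,1.6,0,0,0,1.49,2.33,1.0,0,0,0,1.49,2.33,0,0,0,0,1.49,2.33,-0.75,0,0,0,1.49,2.33,-0.75,0,0,0],
  grip=0,
)

```text
time_s: 19.75
eef_pos: [0.5928, -0.0753, 0.1293]
eef_rot: [-0.001, 0.993, 0.12, -0.004]
wrist_force: [0.2, -0.7, 1.4]
opening: 0.006
grasp_force: 0.0
```

```bash
python3 - <<'E'
from h import *
from bench import ctrl
o=ctrl.get_obs();p=o["eef_pos"];print(p,o["opening"])
D=[.6192,-.1683,.241]
for th in (1.75,1.6,1.45,1.3,1.15,1.0,.85,.7,.55,.4,.25,.1,0,-.03):
    r=60;y=40-r*np.cos(th)+6*np.sin(th)+14.5;z=75+r*np.sin(th)+6*np.cos(th)
    print(th,((place(D,[0,y/1e3,z/1e3])[0]-p)/.05).round(2))
E
```

```text
[ 0.59284555 -0.07533751  0.1292597 ] 0.0055791187253178874
1.75 [ 0.19 -0.48  0.07]
1.6 [ 0.23 -0.65  0.11]
1.45 [ 0.27 -0.83  0.12]
1.3 [ 0.32 -1.    0.1 ]
1.15 [ 0.36 -1.17  0.06]
1.0 [ 0.4  -1.33 -0.01]
0.85 [ 0.43 -1.48 -0.1 ]
0.7 [ 0.47 -1.62 -0.22]
0.55 [ 0.5  -1.73 -0.36]
0.4 [ 0.52 -1.83 -0.51]
0.25 [ 0.54 -1.9  -0.67]
0.1 [ 0.55 -1.95 -0.85]
0 [ 0.55 -1.97 -0.97]
-0.03 [ 0.55 -1.97 -1.  ]
```

Emit:
move_arm(
  plan=[0.06,-0.25,0,0,0,0,0.12,-0.47,-0.02,0,0,0,0.16,-0.64,0.02,0,0,0,0.2,-0.82,0.03,0,0,0,0.25,-0.99,0.01,0,0,0,0.29,-1.16,-0.03,0,0,0,0.33,-1.32,-0.1,0,0,0,0.36,-1.47,-0.19,0,0,0,0.4,-1.61,-0.31,0,0,0,0.43,-1.72,-0.45,0,0,0],
)

```text
time_s: 21.0
eef_pos: [0.6178, -0.1624, 0.1111]
eef_rot: [0.001, 0.993, 0.12, 0.0]
wrist_force: [-0.3, -0.0, 0.5]
opening: -0.006
grasp_force: 0.5
```

Emit:
move_arm(
  plan=[0.02,-0.1,-0.15,0,0,0,0.04,-0.17,-0.31,0,0,0,0.05,-0.22,-0.49,0,0,0,0.05,-0.24,-0.57,0,0,0,0.05,-0.24,-0.6,0,0,0,0.05,-0.24,-0.6,0,0,0],
)

```text
time_s: 21.75
eef_pos: [0.62, -0.1736, 0.0815]
eef_rot: [0.0, 0.993, 0.12, -0.0]
wrist_force: [0.6, -0.5, -0.6]
opening: 0.002
grasp_force: 0.0
```

Emit:
move_arm(
  plan=[0,0,-0.02,0,0,0,0,0,-0.04,0,0,0,0,0,-0.04,0,0,0],
)

```text
time_s: 22.12
eef_pos: [0.6203, -0.1737, 0.081]
eef_rot: [0.001, 0.993, 0.12, 0.0]
wrist_force: [-4.1, 1.8, 7.9]
opening: -0.0
grasp_force: 4.1
```

Emit:
move_arm(
  plan=[0,0,-0.02,0,0,0,0,0,-0.04,0,0,0,0,0,-0.04,0,0,0],
)

```text
time_s: 22.5
eef_pos: [0.6205, -0.1738, 0.0808]
eef_rot: [0.001, 0.993, 0.121, 0.0]
wrist_force: [-9.3, 4.2, 19.6]
opening: -0.001
grasp_force: 9.5
```

Emit:
move_arm(
  plan=[0,0,0.5,0,0,0,0,0,1.5,0,0,0,0,0,2.7,0,0,0,-0.5,-0.5,3.5,0,0,0,-1.5,-1.0,3.5,0,0,0,-2.5,-1.0,3.5,0,0,0,-3.0,-1.0,3.5,0,0,0,-3.0,-1.0,3.5,0,0,0,-3.0,-1.0,3.5,0,0,0],
)

```text
time_s: 23.62
eef_pos: [0.4709, -0.224, 0.253]
eef_rot: [0.001, 0.993, 0.12, 0.001]
wrist_force: [-0.0, 0.5, 0.6]
opening: 0.001
grasp_force: 0.0
```

```bash
python3 - <<'E'
from h import *
s=snap('scene','s11');D=[.6192,-.1683,.241]
a=cv2.imread('pics/s10.png');z=cv2.imread('pics/scene0.png');i=s['pixels'][:,:,::-1]
# cover: brightness at predicted plate points; sample just inside and outside the closed plate's edges
for l in [(-45,-35,81),(45,-35,81),(0,0,81),(45,35,81),(-45,35,81),(-70,0,59),(-100,0,59),(-130,0,59),(55,0,50)]:
    u=proj(s,place(D,np.array(l)/1e3))[0].round().astype(int);print(l,u,a[u[1],u[0]],i[u[1],u[0]])
for n,(x0,x1,y0,y1) in dict(handle=(138,160,283,310),rack=(320,390,195,310),tub=(380,460,255,350),melon=(420,490,190,262),calc=(360,430,180,230)).items():
    print(n,np.abs(z[y0:y1,x0:x1].astype(int)-i[y0:y1,x0:x1]).mean().round(1))
E
```

```text
{'time_s': 23.675, 'q': [-0.6713, 0.0409, 1.7166, -0.0004, 1.3825, 0.6581], 'eef_pos': [0.471, -0.2239, 0.2528], 'eef_rot': [0.0007, 0.9927, 0.1204, 0.0004], 'opening': 0.0021, 'wrist_force': [-0.3833, -0.1546, -0.6291]}
(-45, -35, 81) [143 316] [128 134 129] [36 38 38]
(45, -35, 81) [167 349] [92 92 90] [40 41 40]
(0, 0, 81) [174 322] [139 150 149] [38 38 38]
(45, 35, 81) [205 328] [64 65 60] [42 44 42]
(-45, 35, 81) [180 297] [119 124 120] [36 37 36]
(-70, 0, 59) [158 307] [44 46 45] [42 42 44]
(-100, 0, 59) [151 298] [46 49 48] [44 45 42]
(-130, 0, 59) [144 289] [41 40 42] [41 42 40]
(55, 0, 50) [193 354] [116 121 118] [112 118 114]
handle 6.6
rack 5.2
tub 1.7
melon 1.7
calc 3.0
```

Dark plate at all closed-cover points, handle and tip unchanged, and the other things haven't moved.

```bash
python3 -c "
from bench import ctrl
print(ctrl.hand_in())"
```

```text
the job is handed in; nothing more can be done
None
```

The spindle is back in the dispenser's notches with both rolls on it and the handle out, the cover is closed, and the job is handed in at about 24 s; the tub, melon and calculator look unmoved in the last camera picture.

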